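Clip the short drill core into the spring cradle

TASK

Take the short drill core and press it down between the spring fingers of the blue cradle until they snap over it and it sits fully home on both rests, centred lengthwise. Let go of it there, and leave the long core where it lies.

Things in the scene. Friction and masses are not known exactly. Their poses are not given: they have to be found in the camera images.
- short_core: the core to clip in: the shorter of two wrapped drill cores, tan with whitish stretches: a straight stick 280 mm long, 27 mm wide, 21 mm high, round with a flat underside on which it lies, about 0.17 kg. Origin: centre of its underside; its y axis runs along it, z up. Grasp it across the middle (27 mm).
- long_core: the longer drill core, grey-white with a tan end, 360 mm long, 24 mm wide, 19 mm high; not wanted. Origin: centre of its underside; y runs along it.
- cradle: fixed cradle on the table: blue plate 74 mm wide (x), 176 mm long (y, the way the core shall lie), its top 10 mm high. At y = -52 and +52 mm stands a rest, 20 mm along y, between two sprung steel fingers with flared lips, red at their tips. Lips 40 mm apart inside at 73 mm height, narrowing to 16 mm at 54 mm. Free between the rests. Origin: centre of the underside; z up.
- seat (a point): centre of the seat, level with the black pads on both rests, 35 mm above the table: a core fully home has its origin here. Axes as the cradle's. Pressing the core in takes up to about 10 N in all, from some 20 to 12 mm above the seat; then the fingers close over it and draw it down; its weight alone is not enough.
Not all that is in view belongs to the job. Several things have the shape of the cradle; the one meant has the colours described above.

How it is judged:
By the outcome, as a careful person would: the job done as asked, in the order asked, and still so for the second after the job is handed in, with the robot touching nothing.
It also fails if it takes over 48 s, if anything falls off the work surface, if the arm or the gripper's body presses on something with over 40 N, if the wrist force passes 120 N, or if a joint passes its speed limit or range.

ROBOT

A 6-joint arm with a two-finger parallel gripper is mounted at the origin on the work surface; the furniture and walls round the work are solid. World frame = base frame: x ahead of the robot, y to its left, z up, the work surface at z = 0. Lengths are in m, angles in degrees, forces in N, time in s.
With the tool pointing down it reaches from about 0.25 to 0.725 m from the base axis. Payload 9.7 kg.
Tool frame: the origin (TCP) lies on the centre line of the jaws, within the pads' length; the fingertips stand 14 mm ahead of it and the grasp point (between the pads) lies 5 mm behind it; z points along the fingers, y is the line along which they close (so a half turn about z gives the same grasp; the last joint's range is limited). The gripper opens to 85 mm and grips with 20 to 120 N. Pads are 22 mm wide; open, the fingers measure 114 mm over their backs; the gripper's body (76 mm by 85 mm) begins 54 mm behind the grasp point. The pads swing forward as they close: fully open they stand 13 mm farther back than shut.
Start: joints at [-64.171, 4.979, 10.078, 95.1, 0, 90], TCP at [0.24, -0.495, 0.245] pointing down, gripper open.
Joint ranges: [-179.16, 179.16], [-48.56, 103.87], [-65.8, 70.77], [-126.05, 130.52], [-82.76, 87.17], [-180, 180]. Speed limits (degrees/s): [127.2, 127.2, 147.25, 180, 180, 180].

INTERFACE

Orientations are given as [roll, pitch, yaw] about the fixed x, y, z axes, in that order (R = Rz(yaw) Ry(pitch) Rx(roll)).
In Python, from workcell import bot, camera, get_calibration, ticket gives the robot as it stands. The module is installed in compiled form; this text tells all that it offers.
- The arm moves only by the tool send_rows, never from a script. Its arguments are lists of equal length, an entry for each row: "linear": the shift along the tool's x, y, z in m, a list of three; "twist": the turn, a rotation vector about the tool's x, y, z in units of 10 degrees (1.0 is 10 degrees), a list of three; "gripper": the opening in per cent of the stroke, from 0 (shut) to 100 (fully open). In form: {"linear": [[x, y, z], ...], "twist": [[wx, wy, wz], ...], "gripper": [gripper, ...]}. A call has 1 to 8 rows; each row shifts and turns the commanded pose from where the row before left it, along the tool's axes as they then stand; what a row does not reach is not made up. A row lasts 1/8 s, in which the tool goes at most 62.5 mm and 10.7 degrees, less where a joint would pass 70% of its speed; a pose out of reach is approached as far as the arm can. A call with a gripper value outside its range is refused whole. The fingers move at their own pace and stop on an object; "grip_force" is the grip in N (left out, the last holds). Time passes only in rows, so rows that do not move let the fingers close. It gives the time, the measured TCP pose, the force, the opening and the grip force at its end, in the units of the state.
- bot.get_obs(): the state, without advancing time (a new reading comes with each control period).
- camera(name): name is "side" or "top"; returns the picture (480x640x3 uint8, red, green, blue); there is no depth.
- get_calibration(name): a dict with "fx", "fy", "cx", "cy" (pixels), "origin" and "orientation" of the camera in the world. Camera axes: x right, y down, z forward; pixel columns grow to the right and rows downward; lengths in m; the calibration is good to about 2 mm. A picture is of the moment at which its call begins. get_calibration takes no time and is no camera call.
- ticket.job_done(): hands the job in; it is judged then, once.
The state is a dict: "time": time; "q": joint angles; "qd": joint speeds; "joint_efforts": joint torques, N m; "ee_pos": TCP position; "tcp_rot": TCP orientation; "wrist_force": force on the tool from outside, world axes, zero at the start; "torque": the same for the moment, N m; "opening": finger opening in m; "grasp_force": force on a finger pad.
Only numpy, scipy, OpenCV 4.12 (cv2) and the standard library are available. Lean on these libraries where they do the work, as an engineer would, in place of code of your own. Each camera call takes 0.05 s, during which the arm holds its last target. There are 200 camera calls.

## Working session

There is one attempt and no reset: what is moved stays moved. The work goes in short steps, Python scripts to look and compute and a tool call to move; the robot and the scene stay as the last step left them, time stands still between calls to the robot, and variables do not carry over. Pictures are saved under pics/ and viewed, at most 10 in all, crops included, and the job is handed in when it is done.

Besides the shell and the picture viewer there is one more tool, called after ">>>" as name(argument=value, ...) on one line, values as JSON. send_rows: Moves the arm, as the interface text tells. Its arguments: {"type":"object","properties":{"linear":{"type":"array"},"twist":{"type":"array"},"gripper":{"type":"array"},"grip_force":{"type":"number"}},"required":["linear","twist","gripper"]}

```bash
mkdir -p pics; python3 - <<'E'
from workcell import bot,camera,get_calibration
import cv2
for n in("top","side"):
    cv2.imwrite(f"pics/{n}0.png",camera(n)[:,:,::-1]); print(get_calibration(n))
print(bot.get_obs())
E
```

```text
{'fx': 470.86785708540174, 'fy': 470.86785708540174, 'cx': 316.3564746046053, 'cy': 239.45985487799072, 'origin': array([0.24374149, 0.02837166, 0.97966993]), 'orientation': array([-170.91888333,   -1.49014578,  -88.65622866])}
{'fx': 442.11742837059035, 'fy': 442.11742837059035, 'cx': 324.71632232926913, 'cy': 236.00020555300634, 'origin': array([0.04690087, 0.75401061, 0.62802343]), 'orientation': array([-125.10828636,   -0.9461806 , -155.46046877])}
{'time': 0.1, 'q': array([-6.41712268e+01,  5.00626055e+00,  1.00377954e+01,  9.51019451e+01,
       -2.82514096e-04,  9.00021781e+01]), 'qd': array([-0.02632137, -0.03716373,  0.19623386, -0.03129461,  0.10016435,
        0.01587241]), 'joint_efforts': array([ 4.96511359e-05, -5.21561623e+01,  4.65653908e+01,  1.60803128e-02,
       -3.04919251e-05,  6.38166938e-06]), 'ee_pos': array([ 0.23953053, -0.49486142,  0.24465944]), 'tcp_rot': array([-1.79929590e+02,  2.85190481e-04,  2.58265954e+01]), 'wrist_force': array([ 0.00442235,  0.74983743, -0.25294119]), 'torque': array([0.00761067, 0.00579774, 0.00420373]), 'grasp_force': 0.0, 'opening': 0.08533220938593866}
```

View pics/top0.png

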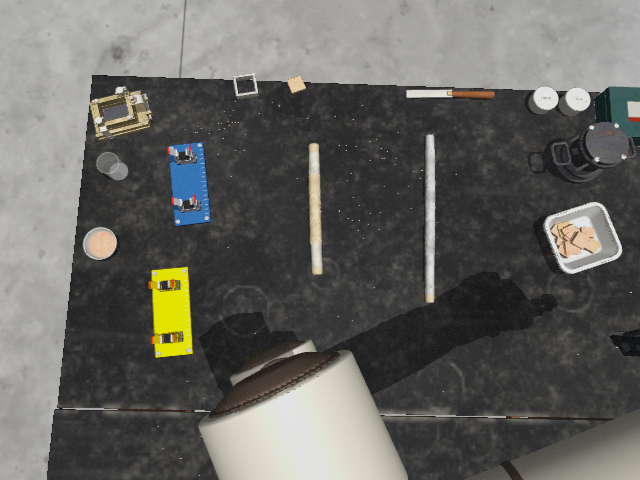

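View pics/side0.png

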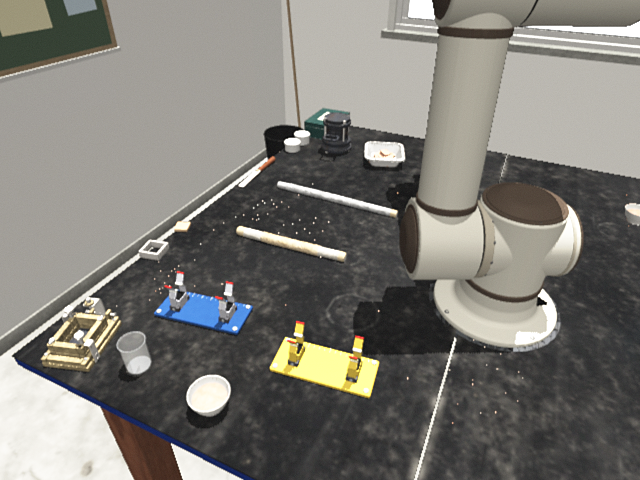

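The top picture shows three things that could be the cradle: blue with red tips at (189,183), yellow at (171,312) and a tan frame at (120,112). The possible cores are the tan, shorter one at (316,208) and the grey, longer one at (430,218). I choose the blue cradle and the tan core, and will check them in a close crop.

```bash
python3 - <<'E'
import cv2
a=cv2.imread("pics/top0.png")[135:285,145:345]
cv2.imwrite("pics/crop1.png",cv2.resize(a,None,fx=4,fy=4,interpolation=cv2.INTER_CUBIC))
E
cat > h.py <<'E'
import numpy as np
from workcell import get_calibration
from scipy.spatial.transform import Rotation as R
def ray(n,u,v,z):
    c=get_calibration(n); d=R.from_euler('xyz',c['orientation'],degrees=True).apply([(u-c['cx'])/c['fx'],(v-c['cy'])/c['fy'],1])
    return c['origin']+d*(z-c['origin'][2])/d[2]
def proj(n,p):
    c=get_calibration(n); q=R.from_euler('xyz',c['orientation'],degrees=True).inv().apply(np.array(p)-c['origin'])
    return np.array([c['cx']+c['fx']*q[0]/q[2],c['cy']+c['fy']*q[1]/q[2]])
E
```

```text
(no output)
```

View pics/crop1.png

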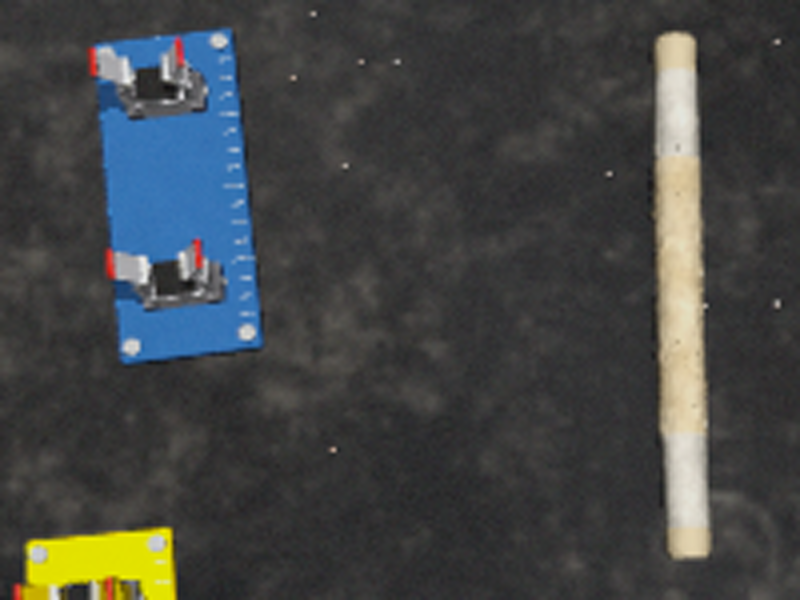

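The crop shows the blue plate with red lips, its corners at (96,46), (232,29), (262,347) and (121,363) in crop pixels. The tan core's ends are at (675,33) and (690,557).

```bash
python3 - <<'E'
from h import *
f=lambda u,v:((u+.5)/4-.5+145,(v+.5)/4-.5+135)
C=np.array([ray("top",*f(*p),.010) for p in [(96,46),(232,29),(262,347),(121,363)]])
print("plate c",C.mean(0),"sides",[np.linalg.norm(C[i]-C[i-1]).round(4) for i in range(4)])
d=C[0]+C[1]-C[2]-C[3];print("yaw of long axis",np.degrees(np.arctan2(d[1],d[0])), np.degrees(np.arctan2(*(C[0]-C[3])[1::-1])),np.degrees(np.arctan2(*(C[1]-C[2])[1::-1])))
e=np.array([ray("top",*f(*p),.010) for p in [(675,33),(690,557)]])
d=e[0]-e[1];print("core",e.mean(0),np.linalg.norm(d),np.degrees(np.arctan2(d[1],d[0])))
w=np.array([ray("top",*f(*p),.010) for p in [(657,295),(706,295)]]);print("w",w.mean(0),np.linalg.norm(w[0]-w[1]))
for n,p in [("core",e.mean(0)),("plate",C.mean(0))]: print(n,"in side",proj("side",p))
# red lip inner check pixels at z .073
for p in [(179,50),(92,60),(197,252),(110,262)]: print(ray("top",*f(*p),.073))
E
```

```text
plate c [0.51227977 0.27841979 0.01      ] sides [np.float64(0.1735), np.float64(0.0725), np.float64(0.1749), np.float64(0.0731)]
yaw of long axis 8.514834469317625 8.415743207529536 8.613103467197396
core [0.46877485 0.0108425  0.01      ] 0.2828812742321802 2.9678065351533562
w [0.4656006  0.01120125 0.01      ] 0.0258333464139717
core in side [288.8315077  242.27786783]
plate in side [204.13465796 308.80355255]
[0.56908895 0.26641364 0.073     ]
[0.56246174 0.30913653 0.073     ]
[0.4658046  0.25082063 0.073     ]
[0.45950439 0.29285045 0.073     ]
```

>>> send_rows(linear=[[0.0355,-0.0296,0.0095],[0.0355,-0.0296,0.0095],[0.0355,-0.0296,0.0095],[0.0355,-0.0296,0.0095],[0.0355,-0.0296,0.0095],[0.0355,-0.0296,0.0095],[0.0355,-0.0296,0.0095],[0.0355,-0.0296,0.0095]], twist=[[0,0,0],[0,0,0],[0,0,0],[0,0,0],[0,0,0],[0,0,0],[0,0,0],[0,0,0]], gripper=[100,100,100,100,100,100,100,100], grip_force=50)

```text
time: 1.1
ee_pos: [0.3924, -0.1567, 0.1688]
tcp_rot: [-180.0, 0.0, 25.8]
wrist_force: [0.4, -0.0, -0.3]
opening: 0.0851
grasp_force: 0.0
```

>>> send_rows(linear=[[0.0355,-0.0296,0.0095],[0.0355,-0.0296,0.0095],[0.0355,-0.0296,0.0095],[0.0355,-0.0296,0.0095],[0,0,0],[0,0,0],[0,0,0],[0,0,0]], twist=[[0,0,0],[0,0,0],[0,0,0],[0,0,0],[0,0,0.76],[0,0,0.76],[0,0,0.76],[0,0,0]], gripper=[100,100,100,100,100,100,100,100])

```text
time: 2.1
ee_pos: [0.4681, 0.0103, 0.131]
tcp_rot: [-180.0, 0.0, 3.1]
wrist_force: [-0.2, -0.0, 0.4]
opening: 0.0855
grasp_force: 0.0
```

>>> send_rows(linear=[[0.0005,0,0.024],[0,0,0.024],[0,0,0.024],[0,0,0.02],[0,0,0.014],[0,0,0.008],[0,0,0],[0,0,0]], twist=[[0,0,0],[0,0,0],[0,0,0],[0,0,0],[0,0,0],[0,0,0],[0,0,0],[0,0,0]], gripper=[100,100,100,100,100,100,100,60])

```text
time: 3.1
ee_pos: [0.4692, 0.0103, 0.018]
tcp_rot: [180.0, -0.1, 3.0]
wrist_force: [-0.5, 0.4, 0.9]
opening: 0.0694
grasp_force: 0.0
```

>>> send_rows(linear=[[0,0,0],[0,0,0],[0,0,0],[0,0,0],[0,0,0],[0,0,0]], twist=[[0,0,0],[0,0,0],[0,0,0],[0,0,0],[0,0,0],[0,0,0]], gripper=[40,20,10,10,10,10])

```text
time: 3.85
ee_pos: [0.4691, 0.0103, 0.0179]
tcp_rot: [180.0, -0.0, 3.0]
wrist_force: [-2.2, -0.3, 6.0]
opening: 0.0237
grasp_force: 49.4
```

Opening is 23.7 mm, not 27, so the grip may be high on the round. I'll look from near.

```bash
python3 - <<'E'
from workcell import camera
from h import *
import cv2
a=camera("side")[:,:,::-1]; cv2.imwrite("pics/side1.png",a)
cv2.imwrite("pics/crop2.png",cv2.resize(a[180:280,220:353],None,fx=6,fy=6,interpolation=cv2.INTER_CUBIC))
for z in(0,.004,.018): print(proj("side",[.469,.0103,z]))
E
```

```text
[288.9825038  245.52017962]
[288.93227486 244.16980764]
[288.75473544 239.39677807]
```

View pics/crop2.png

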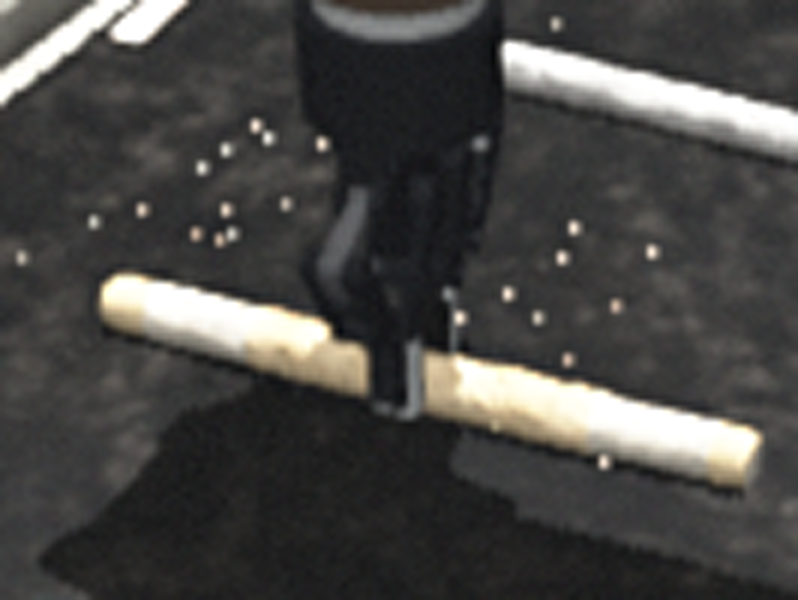

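The near finger's tip, at crop (395,415), reaches the core's underside near the middle. I'll lift a little and check the hold.

>>> send_rows(linear=[[0,0,-0.01],[0,0,-0.02],[0,0,-0.03],[0,0,-0.03],[0,0,-0.03],[0,0,-0.02],[0,0,0],[0,0,0]], twist=[[0,0,0],[0,0,0],[0,0,0],[0,0,0],[0,0,0],[0,0,0],[0,0,0],[0,0,0]], gripper=[10,10,10,10,10,10,10,10])

```text
time: 4.9
ee_pos: [0.4685, 0.0103, 0.1564]
tcp_rot: [-180.0, 0.1, 3.0]
wrist_force: [0.4, -0.8, -2.2]
opening: 0.0236
grasp_force: 49.5
```

```bash
python3 - <<'E'
from workcell import camera,bot
from h import *
import cv2
o=bot.get_obs();print(o['ee_pos'],o['tcp_rot'],o['wrist_force'],o['torque'],o['opening'])
a=camera("side")[:,:,::-1]; b=camera("top")[:,:,::-1]; cv2.imwrite("pics/side2.png",a);cv2.imwrite("pics/top2.png",b)
p,q=proj("side",o['ee_pos']),proj("top",o['ee_pos']);print(p,q)
s=cv2.resize(a[int(p[1])-50:int(p[1])+50,int(p[0])-90:int(p[0])+90],None,fx=4,fy=4,interpolation=cv2.INTER_CUBIC)
cv2.imwrite("pics/crop3.png",s); print(int(p[1])-50,int(p[0])-90)
E
```

```text
[0.468464   0.01027248 0.15638578] [-1.79998368e+02  6.55338214e-02  3.02822529e+00] [ 0.43887623 -0.82088396 -2.19973868] [-0.04427088  0.0464339  -0.05005004] 0.023589361640520567
[287.06276954 187.99024583] [317.43658379 188.73097933]
137 197
```

View pics/crop3.png

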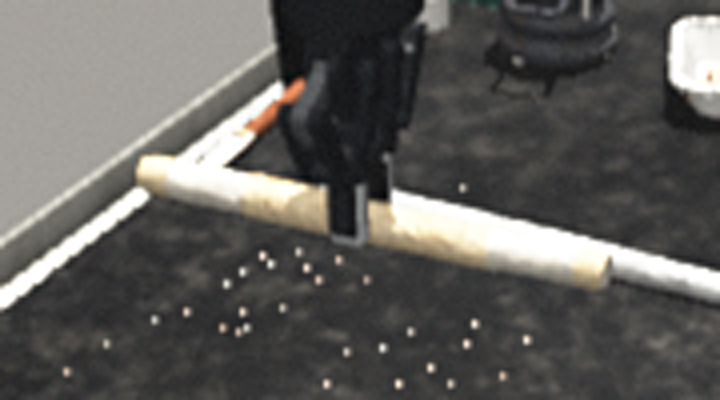

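The core is held and hangs level, with ends at crop (140,173) and (606,271). I'll compare those with the prediction to get the offset along the core.

```bash
python3 - <<'E'
from h import *
t=np.array([.46846,.01027,.149]);d=np.array([np.cos(np.radians(3)),np.sin(np.radians(3)),0])
for s in(.14,-.14):
    p=proj("side",t+s*d); print("pred crop",(p-[197,137]+.5)*4-.5)
print("top pred",[proj("top",t+s*d) for s in(.14,-.14)])
import cv2
b=cv2.imread("pics/top2.png").astype(int)
# tan/white along the core axis in the top picture
for s in list(np.arange(-.15,-.125,.002))+list(np.arange(.125,.15,.002)):
    u,v=proj("top",t+s*d); print(round(s,3),b[int(round(v)),int(round(u))].sum(),end="; ")
# plate-frame target
for n,c in(("plate",(.5123,.2784)),):
    a=np.radians(8.5)
    print("\nrests in side",[proj("side",[c[0]+k*.052*np.cos(a),c[1]+k*.052*np.sin(a),.035]) for k in(1,-1)])
    print("plate corners side",[proj("side",[c[0]+k*.088*np.cos(a)-j*.037*np.sin(a),c[1]+k*.088*np.sin(a)+j*.037*np.cos(a),.01]).round(1) for k in(1,-1) for j in(1,-1)])
E
```

```text
pred crop [140.77655219 169.84488277]
pred crop [603.0357286  268.91277453]
top pred [array([315.12941333, 116.92752042]), array([319.63231569, 266.52711625])]
-0.15 642; -0.148 631; -0.146 636; -0.144 633; -0.142 633; -0.14 634; -0.138 634; -0.136 637; -0.134 632; -0.132 633; -0.13 634; -0.128 634; -0.126 636; 0.125 610; 0.127 611; 0.129 611; 0.131 610; 0.133 610; 0.135 608; 0.137 607; 0.139 608; 0.141 608; 0.143 607; 0.145 611; 0.147 608; 0.149 612; 
rests in side [array([178.28836263, 293.98649041]), array([226.97645806, 304.95721085])]
plate corners side [array([153.7, 312.3]), array([174.5, 287.8]), array([237.2, 332.3]), array([253.4, 305.3])]
```

>>> send_rows(linear=[[0.0037,-0.0166,0],[0.0073,-0.0332,0],[0.0073,-0.0332,0],[0.0073,-0.0332,0],[0.0073,-0.0332,0],[0.0073,-0.0332,0],[0.0073,-0.0332,0],[0.0073,-0.0332,0]], twist=[[0,0,0],[0,0,0],[0,0,0],[0,0,0],[0,0,0],[0,0,0],[0,0,0],[0,0,0]], gripper=[10,10,10,10,10,10,10,10])

```text
time: 6.0
ee_pos: [0.5112, 0.1432, 0.1668]
tcp_rot: [-174.7, 0.1, 13.0]
wrist_force: [0.2, -0.4, -2.1]
opening: 0.0236
grasp_force: 49.5
```

>>> send_rows(linear=[[0.0037,-0.0166,0],[0,0,0],[0,0,0],[0,0,0.02],[0,0,0.02],[0,0,0],[0,0,0]], twist=[[0,0,0],[0,0,-0.27],[0,0,-0.27],[0,0,0],[0,0,0],[0,0,0],[0,0,0]], gripper=[10,10,10,10,10,10,10])

```text
time: 6.88
ee_pos: [0.5121, 0.1548, 0.1292]
tcp_rot: [-174.4, -0.5, 19.0]
wrist_force: [0.0, -0.4, -0.3]
opening: 0.0236
grasp_force: 49.5
```

```bash
python3 - <<'E'
from workcell import camera,bot
from h import *
import cv2
o=bot.get_obs();print(o['ee_pos'],o['tcp_rot'],o['wrist_force'],o['time'])
a=camera("side")[:,:,::-1]; cv2.imwrite("pics/side3.png",a); cv2.imwrite("pics/top3.png",camera("top")[:,:,::-1])
cv2.imwrite("pics/crop4.png",cv2.resize(a[220:345,110:276],None,fx=4.8,fy=4.8,interpolation=cv2.INTER_CUBIC))
f=lambda p:((p-[110,220]+.5)*4.8-.5).round(0)
t=o['ee_pos']; y=np.radians(o['tcp_rot'][2]);d=np.array([np.cos(y),np.sin(y),0]);n=np.array([-d[1],d[0],0])
z=np.array([0,0,1])
print("core ends",[f(proj("side",t+s*d-.0075*z)) for s in(.14,-.14)])
c=np.array([.5130,.279,0]);y=np.radians(8.5);d=np.array([np.cos(y),np.sin(y),0]);n=np.array([-d[1],d[0],0])
print("lip insides z73",[(k,j,f(proj("side",c+k*.052*d+j*.020*n+.073*z))) for k in(1,-1) for j in(1,-1)])
E
```

```text
[0.51207627 0.15479164 0.12922595] [-174.44397018   -0.50743515   19.0131181 ] [ 0.00418979 -0.40609764 -0.33320958] 6.875
core ends [array([276.,  26.]), array([929.,  71.])]
lip insides z73 [(1, 1, array([283., 318.])), (1, -1, array([338., 255.])), (-1, 1, array([526., 372.])), (-1, -1, array([573., 305.]))]
```

View pics/crop4.png

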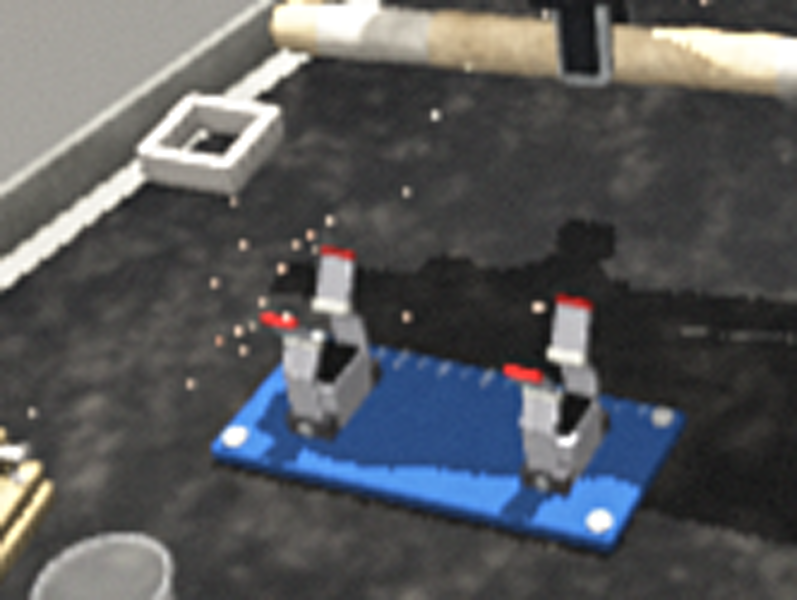

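Lip predictions match the red tips in the crop, at (280,320), (338,254), (522,373) and (573,300), so the cradle pose is good. The arm stopped short and tilted, so I'll check the joints.

```bash
python3 - <<'E'
from workcell import bot
o=bot.get_obs();print(o['q'].round(2),o['qd'].round(2),o['ee_pos'],o['tcp_rot'])
E
```

```text
[ 13.99   2.09  -5.9   81.95   5.58 174.96] [-0.04 -0.01 -0.17 -0.09  0.   -0.05] [0.51229417 0.1547954  0.1294362 ] [-174.44920733   -0.54574426   19.00973329]
```

Joint 6 is at its 180° limit (yaw = q1 − q6 + 180°). The core is end-for-end equivalent, so I'll lift and turn the tool half a turn the other way, then level it.

>>> send_rows(linear=[[0,0,-0.02],[0,0,-0.02],[0,0,-0.02],[0,0,-0.02],[0,0,0],[0,0,0],[0,0,0],[0,0,0]], twist=[[0,0,0],[0,0,-0.5],[0,0,-1],[0,0,-1],[0,0,-1],[0,0,-1],[0,0,-1],[0,0,-1]], gripper=[10,10,10,10,10,10,10,10])

```text
time: 7.98
ee_pos: [0.514, 0.1472, 0.2089]
tcp_rot: [-178.2, -5.3, 84.3]
wrist_force: [0.1, -0.4, -1.2]
opening: 0.0236
grasp_force: 49.5
```

>>> send_rows(linear=[[0,0,0],[0,0,0],[0,0,0],[0,0,0],[0,0,0],[0,0,0],[0,0,0],[0,0,0]], twist=[[0,0,-1],[0,0,-1],[0,0,-1],[0,0,-1],[0,0,-1],[0,0,-1],[0,0,-1],[0,0,-1]], gripper=[10,10,10,10,10,10,10,10])

```text
time: 8.98
ee_pos: [0.514, 0.1472, 0.2088]
tcp_rot: [175.1, -2.7, 164.5]
wrist_force: [-0.2, 0.4, -1.8]
opening: 0.023
grasp_force: 49.5
```

>>> send_rows(linear=[[0,0,0],[0,0,0],[0,0,0],[0,0,0]], twist=[[0,0,-1],[0,0,-1],[0,0,0],[0,0,0]], gripper=[10,10,10,10])

```text
time: 9.48
ee_pos: [0.5138, 0.1472, 0.2084]
tcp_rot: [174.5, -1.0, -176.1]
wrist_force: [-0.4, -0.5, -0.7]
opening: 0.0234
grasp_force: 49.5
```

```bash
cat > go.py <<'E'
from workcell import bot
from h import *
import sys
o=bot.get_obs();T=np.array([float(x) for x in sys.argv[1:4]])
A=R.from_euler('xyz',o['tcp_rot'],degrees=True);B=R.from_euler('xyz',[180,0,float(sys.argv[4])],degrees=True)
print(o['time'],o['q'].round(1),o['ee_pos'].round(4),o['tcp_rot'].round(2),o['wrist_force'].round(2),o['torque'].round(2))
print("twist /10deg",((A.inv()*B).as_rotvec(degrees=True)/10).round(3))
print("lin now axes",A.inv().apply(T-o['ee_pos']).round(4),"lin in goal axes",B.inv().apply(T-o['ee_pos']).round(4))
E
python3 go.py .513 .279 .16 -171.5
```

```text
9.475 [13.2  2.2  2.9 90.8  5.6  9.3] [0.5138 0.1472 0.2084] [ 174.51   -0.98 -176.14] [-0.38 -0.5  -0.65] [-0.14  0.   -0.05]
twist /10deg [ 0.553 -0.075 -0.468]
lin now axes [-0.0089  0.1263  0.0606] lin in goal axes [-0.0186  0.1305  0.0484]
```

>>> send_rows(linear=[[0,0,0],[0,0,0],[-0.0031,0.0218,0.003],[-0.0031,0.0218,0.003],[-0.0031,0.0218,0.003],[-0.0031,0.0218,0.003],[-0.0031,0.0218,0.003],[-0.0031,0.0218,0.003]], twist=[[0.277,-0.037,-0.234],[0.277,-0.037,-0.234],[0,0,0],[0,0,0],[0,0,0],[0,0,0],[0,0,0],[0,0,0]], gripper=[10,10,10,10,10,10,10,10])

```text
time: 10.48
ee_pos: [0.5122, 0.2808, 0.1897]
tcp_rot: [-180.0, -0.0, -171.3]
wrist_force: [-0.7, 0.0, -0.7]
opening: 0.0235
grasp_force: 49.5
```

>>> send_rows(linear=[[0,0,0.03],[0,0,0.03],[0,0,0],[0,0,0]], twist=[[0,0,0],[0,0,0],[0,0,0],[0,0,0]], gripper=[10,10,10,10])

```text
time: 10.98
ee_pos: [0.5126, 0.2798, 0.1311]
tcp_rot: [180.0, 0.0, -171.3]
wrist_force: [0.3, 0.2, -1.6]
opening: 0.0236
grasp_force: 49.5
```

```bash
python3 go.py .513 .279 .11 -171.5; python3 - <<'E'
from workcell import camera,bot
from h import *
import cv2
o=bot.get_obs()
a=camera("side")[:,:,::-1]; cv2.imwrite("pics/side4.png",a); cv2.imwrite("pics/top4.png",camera("top")[:,:,::-1])
cv2.imwrite("pics/crop5.png",cv2.resize(a[220:345,110:276],None,fx=4.8,fy=4.8,interpolation=cv2.INTER_CUBIC))
f=lambda p:((p-[110,220]+.5)*4.8-.5).round(0)
t=o['ee_pos']; y=np.radians(o['tcp_rot'][2]);d=np.array([np.cos(y),np.sin(y),0])
for dz in(-.018,-.0075,.003): print("core ends",dz,[f(proj("side",t+s*d+[0,0,dz])) for s in(.14,-.14)])
E
```

```text
10.975 [28.6  8.8  1.7 82.8 -0.  19.9] [0.5126 0.2798 0.1311] [ 1.7999e+02  3.0000e-02 -1.7128e+02] [ 0.25  0.22 -1.58] [ 0.01 -0.    0.02]
twist /10deg [0.001 0.003 0.022]
lin now axes [-0.0003 -0.0008  0.0211] lin in goal axes [-0.0003 -0.0008  0.0211]
core ends -0.018 [array([758., 305.]), array([ 93., 168.])]
core ends -0.0075 [array([756., 283.]), array([ 86., 146.])]
core ends 0.003 [array([754., 260.]), array([ 80., 125.])]
```

View pics/crop5.png

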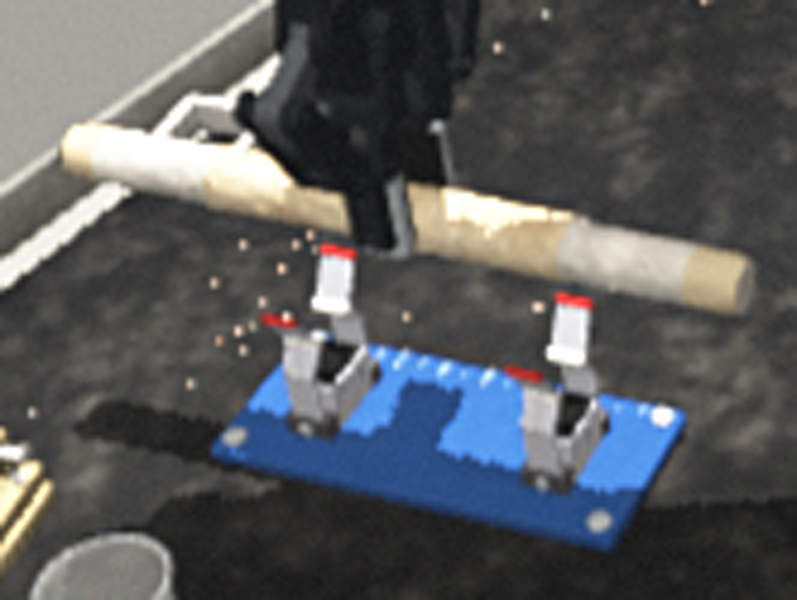

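The core hangs just above the cradle, aligned with it. Its left end is at about (62,147) and its right end at about (753,280). I'll fit the outline to get the lengthwise offset.

```bash
python3 - <<'E'
from h import *
import cv2
f=lambda p:((p-[110,220]+.5)*4.8-.5)
th=np.linspace(0,2*np.pi,60);X=13.5*np.cos(th);Z=np.maximum(7.5+13.5*np.sin(th),0)
t=np.array([.5126,.2798,.1311-.018]);y=np.radians(-171.3);d=np.array([np.cos(y),np.sin(y),0]);n=np.array([-d[1],d[0],0])
for s in(-.006,0,.006):
    for e in(-.14,.14):
        P=np.array([f(proj("side",t+(s+e)*d+n*a/1e3+[0,0,b/1e3])) for a,b in zip(X,Z)])
        print(s,e,"u",P[:,0].min().round(),P[:,0].max().round(),"v",P[:,1].min().round(),P[:,1].max().round())
a=cv2.imread("pics/side4.png")
b=cv2.resize(a[220:345,110:276],None,fx=4.8,fy=4.8,interpolation=cv2.INTER_CUBIC)
P=[f(proj("side",t+e*d+n*x/1e3+[0,0,z/1e3])) for e in(-.14,.14) for x,z in zip(X,Z)]
h=cv2.convexHull(np.array(P).astype(np.int32));cv2.polylines(b,[h],True,(0,255,0),1)
cv2.imwrite("pics/crop6.png",b)
E
```

```text
-0.006 -0.14 u 51.0 98.0 v 116.0 182.0
-0.006 0.14 u 726.0 755.0 v 250.0 321.0
0 -0.14 u 65.0 111.0 v 118.0 184.0
0 0.14 u 742.0 770.0 v 253.0 324.0
0.006 -0.14 u 78.0 124.0 v 121.0 187.0
0.006 0.14 u 758.0 785.0 v 256.0 328.0
```

View pics/crop6.png

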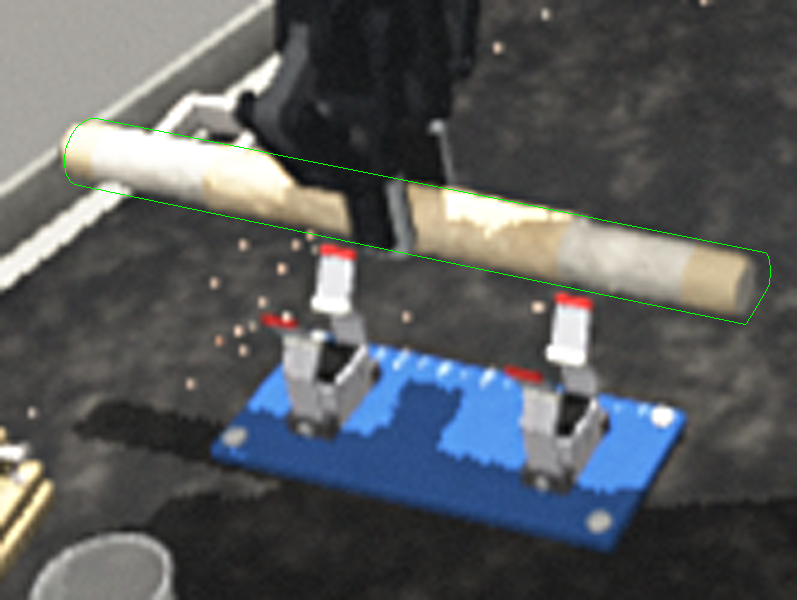

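The core sits about 2–3 mm toward the far end, the left in the picture, so I shift by that much, go down to the lips, and press in small steps.

>>> send_rows(linear=[[0.0022,-0.0008,0],[0,0,0.015],[0,0,0.02],[0,0,0.015],[0,0,0.006],[0,0,0]], twist=[[0,0,0.02],[0,0,0],[0,0,0],[0,0,0],[0,0,0],[0,0,0]], gripper=[10,10,10,10,10,10])

```text
time: 11.82
ee_pos: [0.5102, 0.2782, 0.0739]
tcp_rot: [-180.0, -0.0, -171.5]
wrist_force: [0.4, -0.4, -0.5]
opening: 0.0238
grasp_force: 49.5
```

>>> send_rows(linear=[[0,0,0.003],[0,0,0.003],[0,0,0.003],[0,0,0]], twist=[[0,0,0],[0,0,0],[0,0,0],[0,0,0]], gripper=[10,10,10,10])

```text
time: 12.32
ee_pos: [0.5104, 0.2783, 0.0651]
tcp_rot: [180.0, 0.0, -171.5]
wrist_force: [0.3, 0.9, 1.2]
opening: 0.0236
grasp_force: 49.9
```

>>> send_rows(linear=[[0,0,0.003],[0,0,0.003],[0,0,0.003],[0,0,0]], twist=[[0,0,0],[0,0,0],[0,0,0],[0,0,0]], gripper=[10,10,10,10])

```text
time: 12.82
ee_pos: [0.5095, 0.2777, 0.0547]
tcp_rot: [-179.9, -0.1, -171.5]
wrist_force: [-0.1, -0.8, -7.4]
opening: 0.0235
grasp_force: 49.4
```

>>> send_rows(linear=[[0,0,0.002],[0,0,0.001],[0,0,0],[0,0,0]], twist=[[0,0,0],[0,0,0],[0,0,0],[0,0,0]], gripper=[10,10,10,10])

```text
time: 13.32
ee_pos: [0.5101, 0.278, 0.053]
tcp_rot: [-180.0, -0.0, -171.5]
wrist_force: [-1.5, -1.0, -2.8]
opening: 0.0236
grasp_force: 49.8
```

>>> send_rows(linear=[[0,0,0.001],[0,0,0.0005],[0,0,0],[0,0,0]], twist=[[0,0,0],[0,0,0],[0,0,0],[0,0,0]], gripper=[10,10,10,10])

```text
time: 13.82
ee_pos: [0.5101, 0.2781, 0.0529]
tcp_rot: [180.0, 0.0, -171.5]
wrist_force: [-7.0, -3.2, 7.9]
opening: 0.0235
grasp_force: 50.9
```

```bash
python3 - <<'E'
from workcell import camera,bot
from h import *
import cv2
o=bot.get_obs();print(o['ee_pos'],o['wrist_force'],o['torque'])
a=camera("side")[:,:,::-1]; cv2.imwrite("pics/side5.png",a); cv2.imwrite("pics/top5.png",camera("top")[:,:,::-1])
b=cv2.resize(a[220:345,110:276],None,fx=4.8,fy=4.8,interpolation=cv2.INTER_CUBIC)
f=lambda p:((p-[110,220]+.5)*4.8-.5)
th=np.linspace(0,2*np.pi,60);X=13.5*np.cos(th);Z=np.maximum(7.5+13.5*np.sin(th),0)
t=np.array([.513,.279,.035]);y=np.radians(-171.5);d=np.array([np.cos(y),np.sin(y),0]);n=np.array([-d[1],d[0],0])
h=cv2.convexHull(np.array([f(proj("side",t+e*d+n*x/1e3+[0,0,z/1e3])) for e in(-.14,.14) for x,z in zip(X,Z)]).astype(np.int32));cv2.polylines(b,[h],True,(0,255,0),1)
cv2.imwrite("pics/crop7.png",b)
E
```

```text
[0.51012501 0.27811393 0.05286302] [-7.03874254 -3.20796892  7.85371998] [-0.69241801  1.21788631  0.02733094]
```

View pics/crop7.png

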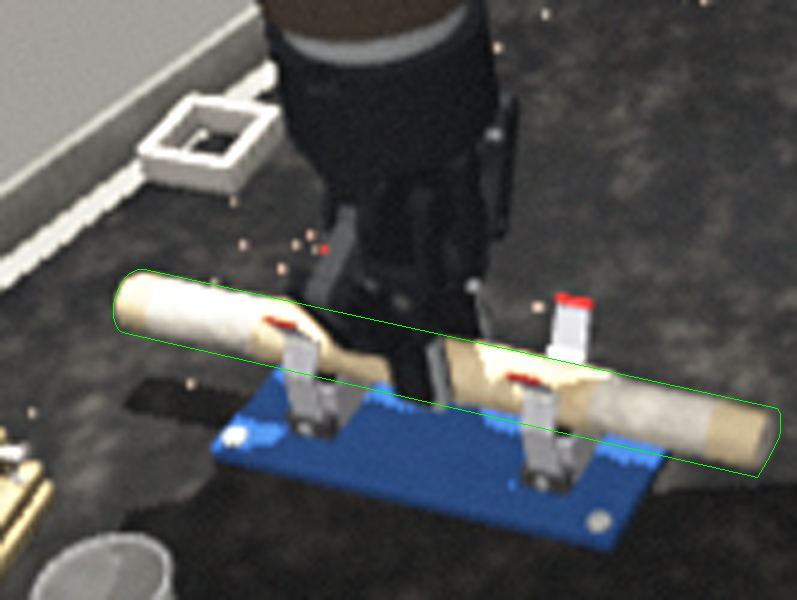

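The core lies along the predicted seat outline to within about 1–2 mm: left end (115,300), right end (770,435). It has snapped in and bears on the rests at the expected height. Now I release and retreat.

>>> send_rows(linear=[[0,0,-0.001],[0,0,0],[0,0,0],[0,0,0],[0,0,0],[0,0,0],[0,0,0],[0,0,0]], twist=[[0,0,0],[0,0,0],[0,0,0],[0,0,0],[0,0,0],[0,0,0],[0,0,0],[0,0,0]], gripper=[10,40,60,80,90,90,90,90])

```text
time: 14.92
ee_pos: [0.5102, 0.2781, 0.0524]
tcp_rot: [-180.0, -0.0, -171.5]
wrist_force: [0.1, 0.2, 0.1]
opening: 0.077
grasp_force: 0.0
```

>>> send_rows(linear=[[0,0,-0.01],[0,0,-0.02],[0,0,-0.03],[0,0,-0.04],[0,0,-0.04],[0,0,-0.03],[0,0,-0.02],[0,0,0]], twist=[[0,0,0],[0,0,0],[0,0,0],[0,0,0],[0,0,0],[0,0,0],[0,0,0],[0,0,0]], gripper=[90,90,90,90,90,90,90,90])

```text
time: 15.92
ee_pos: [0.5108, 0.2785, 0.2446]
tcp_rot: [179.9, 0.2, -171.5]
wrist_force: [0.4, -0.4, -1.2]
opening: 0.0769
grasp_force: 0.0
```

```bash
python3 - <<'E'
from workcell import camera,bot
from h import *
import cv2
o=bot.get_obs();print(o['time'],o['ee_pos'],o['wrist_force'])
a=camera("side")[:,:,::-1]; cv2.imwrite("pics/side6.png",a)
b=cv2.resize(a[220:345,110:276],None,fx=4.8,fy=4.8,interpolation=cv2.INTER_CUBIC)
f=lambda p:((p-[110,220]+.5)*4.8-.5)
th=np.linspace(0,2*np.pi,60);X=13.5*np.cos(th);Z=np.maximum(7.5+13.5*np.sin(th),0)
t=np.array([.513,.279,.035]);y=np.radians(-171.5);d=np.array([np.cos(y),np.sin(y),0]);n=np.array([-d[1],d[0],0])
h=cv2.convexHull(np.array([f(proj("side",t+e*d+n*x/1e3+[0,0,z/1e3])) for e in(-.14,.14) for x,z in zip(X,Z)]).astype(np.int32));cv2.polylines(b,[h],True,(0,255,0),1)
cv2.imwrite("pics/crop8.png",b)
E
```

```text
15.925 [0.51075853 0.27848889 0.24458396] [ 0.40708709 -0.44304879 -1.23215791]
```

View pics/crop8.png

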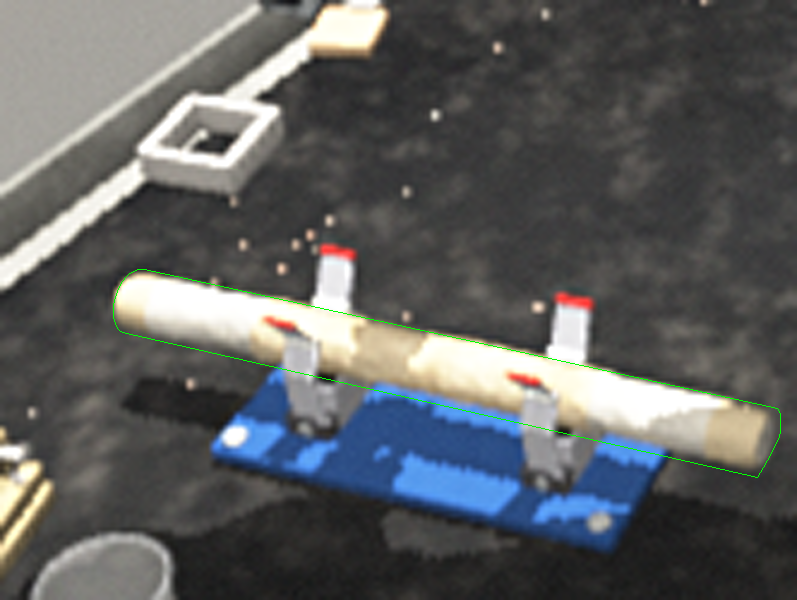

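The released core sits under all four fingers along the seat outline, centred to about 1 mm. The gripper is clear, and the time is 15.9 s.

```bash
python3 -c "
from workcell import ticket
print(ticket.job_done())"
```

```text
the job is handed in; nothing more can be done
None
```

I clipped the short core into the blue cradle, fully home on both rests and centred to about 1 mm by camera, then released it with the gripper clear; the long core was not touched, and I handed the job in at about 16 s, with no verdict shown.

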